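Lock the bookend with a T-slot stop

TASK

Take the wing-knob T-bolt stop out of its wooden block, lower its head into the board's slot a few centimetres clear of the bookend, and slide it along until its round flange touches the edge of the bookend's foot, without shoving the bookend. Then turn the knob clockwise so that the head swings square across the slot and the rubber ring under the knob is squeezed snugly on the board, not flat. Let go, and leave the other things on the shelf where they are.

Things in the scene. Friction and masses are not known exactly. Their poses are not given: they have to be found in the camera images.
- board: Fixed pale board, 160 (x) x 440 (y) x 30 mm high. Origin: centre of its underside, z up. A T-slot runs along its y axis through the middle: opening 16 mm wide between two aluminium lips 5.5 mm thick (tops level with the board's top, 30 mm above the origin); under the lips a channel 42 mm wide, 18 mm high. Both slot ends are capped (8 mm).
- bookend: Pine bookend with books, on the board across the slot; slides along the slot if pushed with over 8 N. Origin: middle of its foot's straight near edge, level with the board's top; axes as the board's, edge along x. Foot 100 mm wide, 8 mm thick, reaching 75 mm in +y to the upright (130 mm high) and books (up to 172 mm high). The free slot is on the -y side.
- block: Fixed wooden storage block, 70 (x) x 80 (y) x 40 mm high, with a pocket 20 x 42 mm (long along y) open at the top. Origin: centre of its underside. The stop hangs in the pocket with its flange lying on the block's top.
- stop_head (a point): Centre of the steel T head at the stop's lower end: 14 (x) x 34 (y, long) x 7 mm (z), along the pocket at the start. Above it a neck, 14 (x) x 15.6 (y) x 6 mm high, with two corners rounded: in the slot the head turns only clockwise seen from above, from lengthwise to square, stopping at or a little past square. The whole stop weighs about 0.16 kg.
- knob: Black knob threaded on the stop. Origin: on its axis at the underside of the rubber ring, 9.9 to 11.5 mm above stop_head at the start. Ring 6 mm thick, then the round flange 8 mm thick (ring and flange 40 mm across), then a wing bar 14 (x) x 38 (y) x 25 mm high, its top 39 mm above the origin; at the start the bar is within 20 degrees of parallel to the head.
- knob_grip (a point): Centre of the wing bar, 26 mm above the ring's underside; axes as knob. Thread: clockwise from above moves the knob 2.5 mm per radian towards the head, with 0.06 N m drag, so a free head turns along until stopped. With the ring just on the board 1 to 2.5 mm of slack is taken up (different every time) before it clamps; then the drag grows and the knob pulls down.
- mug: White enamel mug, 80 mm wide, 85 mm high, a bystander. Origin: centre of its underside.
- bottle: Green glass bottle, 68 mm wide, 210 mm high, a bystander. Origin: centre of its underside.
- tripod: Small steel phone tripod, 115 mm high, rubber feet 100 mm apart, a bystander. Origin: on the shelf under its middle.
- remote: Black remote control, 45 x 150 x 18 mm, lying flat, a bystander. Origin: centre of its underside.
- coaster: Round cork coaster with a hole, 90 mm wide, 8 mm thick, a bystander. Origin: centre of its underside.
- ring: Black springy rubber ring under the knob's flange, 40 mm across, 6 mm thick, turning with it; origin in the middle of its underside. It presses on the board when the knob is tight and gives 12 N per mm, the knob coming down as it is squeezed (a hand must follow it down). Snug is squeezed 1 to 3 mm; at 4 mm it is flat and hard, which is over-tight.

How it is judged (in metres and radians):
On the way, in this order (a step that is already met when the one before it is completed fails the run):
1. the T head is down in the slot, lengthwise, below the lips (z of stop_head in the frame of board below 0.0215 m and x of stop_head in the frame of board between -0.004 and 0.004 m and angle between the y axis of stop_head and the y axis of board, either way round below 0.3 rad), for 0.1 s.
2. still in the slot, the flange has been slid against the bookend's foot (within 2.5 mm) (y of knob in the frame of bookend above -0.0225 m and z of stop_head in the frame of board below 0.0215 m), for 0.1 s.
3. the head has been turned square across the slot (within 0.35 rad) (angle between the x axis of stop_head and the y axis of board, either way round below 0.35 rad and z of stop_head in the frame of board below 0.0215 m), for 0.1 s.
At the end, for the whole second after the job is handed in: The stop is upright in the slot, its head under the lips and square across the slot within 0.35 rad, the ring squeezed on the board with more than 8 N by itself, the flange within 4 mm of the bookend's foot, at rest (contact force between ring and board above 8 N and angle between the x axis of stop_head and the y axis of board, either way round below 0.35 rad and z of stop_head in the frame of board below 0.0225 m and x of stop_head in the frame of board between -0.004 and 0.004 m and y of knob in the frame of bookend above -0.024 m and angle between stop_head's own z axis and vertical below 0.1 rad and linear speed of knob below 0.02 m/s); the robot touches nothing.
It fails at once if the bookend is shoved more than 5 mm (distance of bookend from where it was at the start of the episode above 0.005 m).
It fails at once if the ring is squeezed flat: the knob is over-tightened or pressed on the board with more than 55 N (contact force between ring and board above 55 N).
It fails at once if a bystander is moved more than 20 mm (distance of any of mug, bottle, tripod, remote, coaster from where it was at the start of the episode above 0.02 m).
It also fails if it takes over 72 s, if anything falls off the work surface, if the arm or the gripper's body presses on something with over 40 N, if the wrist force passes 120 N, or if a joint passes its speed limit or range.

ROBOT

A 6-joint arm with a two-finger parallel gripper is mounted at the origin on the work surface. World frame = base frame: x ahead of the robot, y to its left, z up, the work surface at z = 0. Lengths are in mm, angles in rad, forces in N, time in s.
With the tool pointing down it reaches from about 350 to 925 mm from the base axis. Payload 6.4 kg.
Tool frame: the origin (TCP) lies midway between the tips of the shut fingers; the grasp point (between the pads) lies 19 mm behind it (manip.hold_point_z is the distance from the TCP to the grasp point, in mm); z points along the fingers, y is the direction in which the jaws open and shut (so a half turn about z gives the same grasp; the last joint's range is limited). The gripper opens to 94 mm and grips with 3 to 60 N. Pads are 16 mm wide; open, the fingers measure 119 mm over their backs; the gripper's body (75 mm by 177 mm) begins 78 mm behind the grasp point.
Start: joints at [1.082, 0.245, 1.558, -0, 1.339, -0.174], TCP at [201.254, 618.07, 205.455] pointing down, gripper open.
Joint ranges: [-3.13, 3.13], [-1.02, 2.26], [0.13, 2.54], [-0.95, 4.09], [0.21, 2.88], [-2.74, 2.74]. Speed limits (rad/s): [2.57, 2.57, 3.14, 3.14, 3.14, 3.14].

INTERFACE

Orientations are given as a rotation vector (axis times angle).
In Python, from rig import manip, optics, ticket gives the robot as it stands.
- The arm moves only by the tool step_arm, never from a script. Its argument "deltas" is a list that holds one entry, the list of rows, each a list of 5 numbers: the shift along the tool's x, y, z in mm, then the turn about the tool's z in degrees, then the gripper command: -1 is fully open, 1 is shut, values between are in proportion. A call has 1 to 12 rows; each row is the pose to reach, as a shift and turn from the pose commanded when the call began, along the tool's axes at that moment; what a row does not reach only later rows make up. A row lasts 1/8 s, in which the tool goes at most 62.5 mm and 10.7 degrees, less where a joint would pass 70% of its speed; a pose out of reach is approached as far as the arm can. A call with a gripper value outside its range is refused whole. The fingers move at their own pace and stop on an object; "force" is the grip in N (left out, the last holds). Time passes only in rows, so rows that repeat a pose let the fingers close. It gives the time, the measured TCP pose, the force and the opening at its end, in the units of the state.
- manip.state(): the state, without advancing time (a new reading comes with each control period).
- optics.snapshot(name): name is "scene" or "top"; returns a dict with "frame" (420x560x3 uint8, red, green, blue), "mtx" (3x3 intrinsics, pixels), "k1" (the pictures are not rectified: a ray, as slopes to the right and down, at radius r is drawn at 1 + k1 r^2 times it, then the intrinsics apply), "T" (4x4, takes a point from camera to world coordinates). Camera axes: x right, y down, z forward; pixel columns grow to the right and rows downward; lengths in mm; the calibration is good to about 2 mm. A picture is of the moment at which its call begins. There is no depth.
- ticket.finish_job(): hands the job in, once; it reports no verdict.
The state is a dict: "time_s": time; "qpos": joint angles; "qd": joint speeds; "effort": joint torques, N m; "eef_pos": TCP position; "orientation": TCP orientation; "wrist_force": force on the tool from outside, world axes, zero at the start; "wrist_torque": the same for the moment, N m; "opening": finger opening in mm.
Only numpy, scipy, OpenCV 4.12 (cv2) and the standard library are available. Lean on these libraries where they do the work, as an engineer would, in place of code of your own. Each camera call takes 0.05 s, during which the arm holds its last target. There are 200 camera calls.

## Working session

There is one attempt and no reset: what is moved stays moved. The work goes in short steps, Python scripts to look and compute and a tool call to move; the robot and the scene stay as the last step left them, time stands still between calls to the robot, and variables do not carry over. Pictures are saved under pics/ and viewed, about 8 in all and at most 12, crops included, and the job is handed in when it is done.

Besides the shell and the picture viewer there is one more tool, called in YAML: its name, and indented under it one key for each argument. step_arm: Moves the arm, as the interface text tells. Its arguments: {"type":"object","properties":{"deltas":{"type":"array"},"force":{"type":"number"}},"required":["deltas"]}

```bash
mkdir -p pics; ls; cat > h.py <<'E'
import numpy as np, cv2
from rig import manip, optics, ticket
def snap(n,save=None):
    s=optics.snapshot(n)
    if save: cv2.imwrite('pics/'+save,s['frame'][:,:,::-1])
    return s
def ray(s,u,v):
    K=np.array(s['mtx']);T=np.array(s['T'])
    d=np.array([(u-K[0,2])/K[0,0],(v-K[1,2])/K[1,1]]);p=d.copy()
    for _ in range(30): p=d/(1+s['k1']*(p@p))
    return T[:3,3],T[:3,:3]@np.array([p[0],p[1],1])
def onz(s,u,v,z):
    o,d=ray(s,u,v); return o+d*(z-o[2])/d[2]
def proj(s,P):
    K=np.array(s['mtx']);T=np.array(s['T'])
    c=T[:3,:3].T@(np.array(P,float)-T[:3,3]);p=c[:2]/c[2];p=p*(1+s['k1']*(p@p))
    return K[0,0]*p[0]+K[0,2],K[1,1]*p[1]+K[1,2]
E
python3 - <<'E'
from h import *
for n in('scene','top'):
    s=snap(n,n+'0.png');print(n,s['mtx'],s['k1'],np.round(s['T'],3))
print(manip.state(),manip.hold_point_z)
a=cv2.imread('pics/scene0.png');b=cv2.imread('pics/top0.png')
E
```

```text
pics
scene [[544.39733936   0.         276.02070835]
 [  0.         544.39733936 207.5445627 ]
 [  0.           0.           1.        ]] -0.010682437594693782 [[ 8.450000e-01  4.120000e-01 -3.400000e-01  1.013926e+03]
 [ 5.340000e-01 -6.740000e-01  5.100000e-01 -6.519720e+02]
 [-1.900000e-02 -6.130000e-01 -7.900000e-01  1.152276e+03]
 [ 0.000000e+00  0.000000e+00  0.000000e+00  1.000000e+00]]
top [[448.75409578   0.         281.66322604]
 [  0.         448.75409578 210.17499825]
 [  0.           0.           1.        ]] -0.12658172701455078 [[-3.000000e-03 -9.930000e-01  1.190000e-01  4.016080e+02]
 [-1.000000e+00  3.000000e-03 -7.000000e-03  4.735900e+01]
 [ 7.000000e-03 -1.190000e-01 -9.930000e-01  1.344449e+03]
 [ 0.000000e+00  0.000000e+00  0.000000e+00  1.000000e+00]]
{'time_s': 0.1, 'qpos': array([ 1.08189513e+00,  2.45724505e-01,  1.55883900e+00, -2.34053888e-05,
        1.33868454e+00, -1.74114870e-01]), 'qd': array([ 0.00242026, -0.00243205, -0.00296533, -0.00030969, -0.00014551,
        0.00044683]), 'effort': array([ 1.54703030e-04, -4.16914308e+01, -3.15526342e+01,  6.86394051e-02,
        3.09421832e-02, -4.59509840e-05]), 'eef_pos': array([201.01267953, 617.59564049, 204.49671332]), 'orientation': array([-4.92336590e-01, -3.10224971e+00,  2.46994846e-03]), 'wrist_force': array([ 0.57028193, -0.55584423, -0.87398268]), 'wrist_torque': array([-0.05099193, -0.00818232,  0.00201292]), 'opening': 93.68934296585294} 18.8
```

View pics/top0.png

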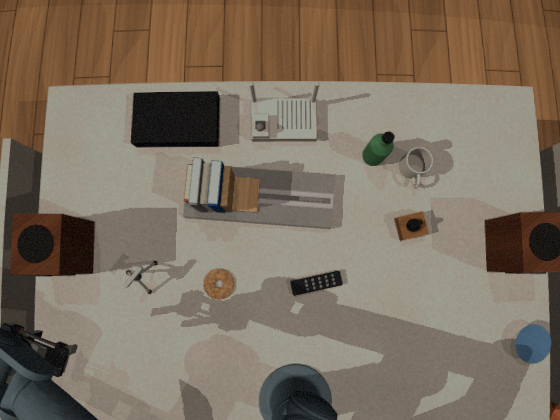

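View pics/scene0.png

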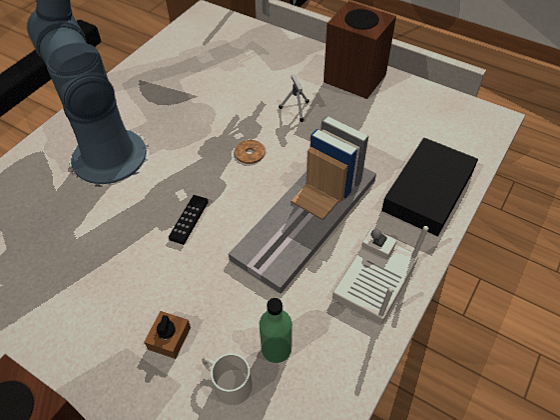

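The top view shows the block with the stop at about (412,226), the board at (185-335, 165-228), and the bookend foot's edge at about x=259. In the scene view the block is at (167,333). I'll zoom in on these.

```bash
python3 - <<'E'
import cv2,numpy as np
a=cv2.imread('pics/scene0.png');b=cv2.imread('pics/top0.png')
def c(i,x,y,w,h,f): return cv2.resize(i[y:y+h,x:x+w],None,fx=f,fy=f,interpolation=cv2.INTER_CUBIC)
o=np.zeros((600,800,3),np.uint8)
def put(im,x,y): o[y:y+im.shape[0],x:x+im.shape[1]]=im
put(c(b,390,205,50,40,6),0,0)        # top block
put(c(a,140,305,60,60,5),0,260)     # scene block
put(c(b,225,165,120,70,4),310,0)     # top board
put(c(a,225,180,120,110,3),310,285)  # scene board
cv2.imwrite('pics/crops.png',o)
E
```

```text
Traceback (most recent call last):
ValueError: could not broadcast input array from shape (330,360,3) into shape (315,360,3)
```

```bash
python3 - <<'E'
import cv2,numpy as np
a=cv2.imread('pics/scene0.png');b=cv2.imread('pics/top0.png')
def c(i,x,y,w,h,f): return cv2.resize(i[y:y+h,x:x+w],None,fx=f,fy=f,interpolation=cv2.INTER_CUBIC)
o=np.zeros((600,800,3),np.uint8)
def put(im,x,y): o[y:y+im.shape[0],x:x+im.shape[1]]=im
put(c(b,390,205,50,40,6),0,0)        # top block
put(c(a,140,305,60,60,5),0,260)     # scene block
put(c(b,225,165,120,68,4),310,0)     # top board
put(c(a,225,180,140,105,3),310,285)  # scene board
cv2.imwrite('pics/crops.png',o)
E
```

```text
(no output)
```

View pics/crops.png

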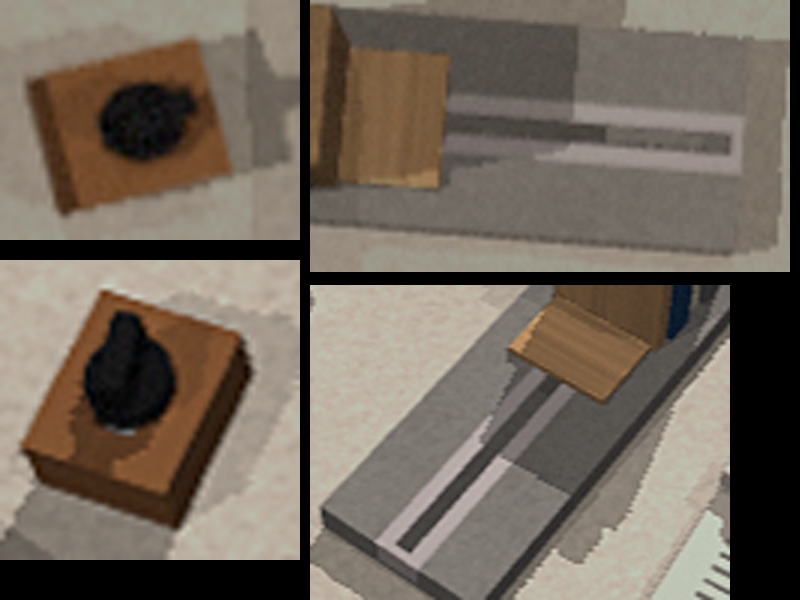

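```bash
cat > m.py <<'E'
from h import *
S=snap('scene');T=snap('top')
np.set_printoptions(suppress=True,precision=1)
t1=lambda x,y:(390+x/6-.4,205+y/6-.4); s1=lambda x,y:(140+x/5-.4,305+(y-260)/5-.4)
t2=lambda x,y:(225+(x-310)/4-.4,165+y/4-.4); s2=lambda x,y:(225+(x-310)/3-.33,180+(y-285)/3-.33)
def rep(n,s,f,pts,z):
    P=np.array([onz(s,*f(*p),z) for p in pts])[:,:2]
    print(n,P.tolist() and P,'mean',P.mean(0),'len',[round(float(np.linalg.norm(P[i]-P[i-1])),1) for i in range(len(P))]);return P
def ang(a,b): d=b-a; return np.degrees(np.arctan2(d[1],d[0]))
P=rep('block top',T,t1,[(48,75),(197,40),(232,172),(77,208)],40); print(ang(P[1],P[0]),ang(P[2],P[3]),ang(P[3],P[0]),ang(P[2],P[1]))
P=rep('block scene',S,s1,[(105,290),(243,340),(175,495),(25,448)],40);print(ang(P[0],P[1]),ang(P[3],P[2]),ang(P[0],P[3]),ang(P[1],P[2]))
P=rep('foot top',T,t2,[(449,53),(439,187)],38);print(ang(*P))
P=rep('foot scene',S,s2,[(510,348),(605,402)],38);print(ang(*P))
P=rep('slot top',T,t2,[(447,112),(730,133),(730,155),(447,135)],30);print(ang(P[1],P[0]),ang(P[2],P[3]))
P=rep('slot scene',S,s2,[(553,375),(397,547),(411,553),(568,384)],30);print(ang(P[1],P[0]),ang(P[2],P[3]))
P=rep('board end top',T,t2,[(750,37),(735,253)],30)
P=rep('board end scene',S,s2,[(324,512),(484,600)],30)
# flange centres: knob ring blob (flange top z=40+14)
rep('flange top',T,t1,[(142,122)],50);rep('flange sc',S,s1,[(130,385)],50)
E
python3 m.py
```

```text
block top [[ 536.2 -304.5]
 [ 553.4 -380.5]
 [ 487.8 -395.7]
 [ 470.7 -316.9]] mean [ 512.  -349.4] len [66.7, 77.9, 67.3, 80.6]
102.7045427401556 102.2583712555085 10.71631629291538 13.055326266469214
block scene [[ 469.9 -320.2]
 [ 538.6 -306.7]
 [ 558.7 -380.1]
 [ 489.2 -397.9]] mean [ 514.1 -351.3] len [80.0, 70.0, 76.1, 71.7]
11.129674263174984 14.404478797262499 -76.07593154252291 -74.71318242400548
foot top [[654.5 103.5]
 [554.7 110.5]] mean [604.6 107. ] len [100.0, 100.0]
175.9615034800154
foot scene [[556.4 107.7]
 [655.5  99.7]] mean [605.9 103.7] len [99.5, 99.5]
-4.60770320449577
slot top [[ 611.6  105.2]
 [ 595.4 -104.6]
 [ 578.9 -104.3]
 [ 594.4  105.1]] mean [595.1   0.3] len [17.2, 210.4, 16.5, 210.0]
85.58225807429137 85.78265483776191
slot scene [[ 600.4  107. ]
 [ 581.8 -108.6]
 [ 594.5 -107.3]
 [ 616.3  105.3]] mean [598.2  -0.9] len [16.1, 216.4, 12.7, 213.8]
85.07846055419968 84.12787035706833
board end top [[ 667.9 -120.9]
 [ 506.2 -106.9]] mean [ 587.  -113.9] len [162.3, 162.3]
board end scene [[ 512.5 -112.1]
 [ 666.8 -113.1]] mean [ 589.7 -112.6] len [154.3, 154.3]
flange top [[ 511.9 -347.9]] mean [ 511.9 -347.9] len [0.0]
flange sc [[ 513.9 -353.2]] mean [ 513.9 -353.2] len [0.0]
```

```bash
python3 - <<'E'
from h import *
a=cv2.imread('pics/scene0.png');b=cv2.imread('pics/top0.png')
def c(i,x,y,w,h,f):
    k=i[y:y+h,x:x+w].astype(float); k=np.clip(k/70,0,1)**.6*255
    return cv2.resize(k.astype(np.uint8),None,fx=f,fy=f,interpolation=cv2.INTER_NEAREST)
cv2.imwrite('pics/knob.png',np.hstack([c(b,402,211,25,25,16),c(a,152,310,25,25,16)]))
S=snap('scene');T=snap('top')
for nm,cx,cy,az in [('c',513,-350,0)]:
  for A in (70,80,90,100,110,120):
    d=np.array([np.cos(np.radians(A)),np.sin(np.radians(A))])
    for n,s,x0,y0,off in(('T',T,402,211,0),('S',S,152,310,400)):
        r=[]
        for k in(-19,19):
            u,v=proj(s,[cx+k*d[0],cy+k*d[1],79]); r.append((round((u-x0+.5)*16+off),round((v-y0+.5)*16)))
        print(A,n,r)
E
```

```text
70 T [(345, 246), (149, 175)]
70 S [(474, 287), (718, 127)]
80 T [(349, 229), (144, 193)]
80 S [(489, 303), (704, 110)]
90 T [(350, 210), (144, 211)]
90 S [(506, 317), (686, 97)]
100 T [(348, 192), (146, 230)]
100 S [(527, 327), (666, 87)]
110 T [(342, 174), (151, 248)]
110 S [(549, 334), (644, 81)]
120 T [(334, 158), (159, 264)]
120 S [(573, 337), (620, 78)]
```

View pics/knob.png

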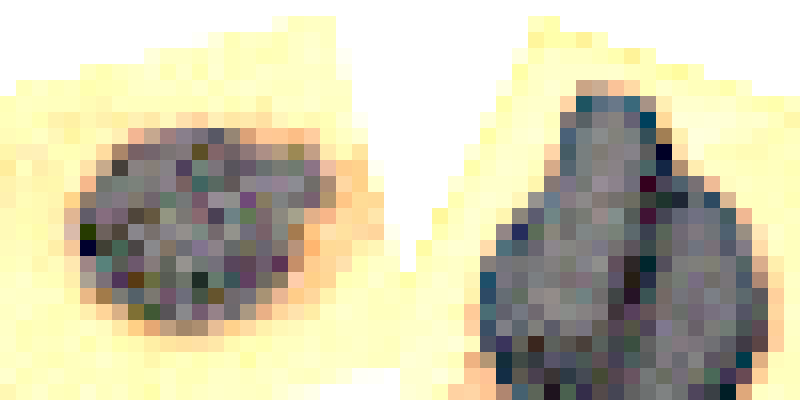

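The knob crops show the bar tip at about (612,90) in the scene crop and (325,180) in the top crop. Both fit a bar yaw of about 116°, against a block y axis of about 102.5°. Now I'll work out the approach.

```bash
cat >> h.py <<'E'
from scipy.spatial.transform import Rotation as R
def pose():
    s=manip.state();M=R.from_rotvec(s['orientation']).as_matrix()
    return np.array(s['eef_pos']),M,np.degrees(np.arctan2(M[1,0],M[0,0])),s
def plan(xyz,yaw=None):
    p,M,y,s=pose(); d=M.T@(np.array(xyz)-p)
    print('shift',np.round(d,1),'turn',None if yaw is None else round((y-yaw+180)%360-180,1),'yaw',round(y,2),'q6',round(float(np.degrees(s['qpos'][5])),1),'p',np.round(p,1))
E
python3 -c "
from h import *
plan([513,-350,205],116)"
```

```text
shift [-5.962e+02 -8.238e+02  5.000e-01] turn 46.0 yaw 161.96 q6 -10.0 p [201.2 617.9 205.1]
```

step_arm:
  deltas:
    - [[-33,-46,-20,4,-1],[-66,-92,-40,8,-1],[-99,-138,-40,12,-1],[-132,-184,-40,16,-1],[-165,-230,-40,20,-1],[-198,-276,-40,24,-1],[-231,-322,-40,28,-1],[-264,-368,-40,32,-1],[-297,-414,-40,36,-1],[-330,-460,-40,40,-1],[-363,-506,-40,44,-1],[-396,-552,-40,46,-1]]

```text
time_s: 1.8
eef_pos: [407.2, -31.4, 245.8]
orientation: [1.668, 2.661, 0.001]
wrist_force: [0.4, -0.3, -0.2]
opening: 93.9
```

```bash
python3 -c "
from h import *
plan([513,-350,130],116)"
```

```text
shift [-332.8  -43.8  116. ] turn -0.1 yaw 115.85 q6 -46.3 p [407.2 -31.4 245.8]
```

step_arm:
  deltas:
    - [[-55,-7,0,0,-1],[-110,-14,0,0,-1],[-165,-21,10,0,-1],[-220,-29,30,0,-1],[-275,-36,60,0,-1],[-333,-44,95,0,-1],[-333,-44,116,0,-1],[-333,-44,116,0,-1]]

```text
time_s: 2.8
eef_pos: [511.8, -347.4, 126.8]
orientation: [-1.664, -2.659, -0.002]
wrist_force: [-1.4, 0.2, -0.3]
opening: 94.1
```

```bash
python3 - <<'E'
from h import *
plan([513,-350,57],116)
s=snap('scene');t=snap('top')
f=lambda i,x,y,w,h,k:cv2.resize(np.clip((i[y:y+h,x:x+w,::-1]/140.)**.6*255,0,255).astype(np.uint8),None,fx=k,fy=k,interpolation=cv2.INTER_CUBIC)
cv2.imwrite('pics/near.png',np.hstack([f(s['frame'],110,265,100,100,4),f(t['frame'],362,176,100,100,4)]))
E
```

```text
shift [-3.2  0.1 69.7] turn -0.1 yaw 115.91 q6 -70.6 p [ 511.8 -347.4  126.8]
```

View pics/near.png

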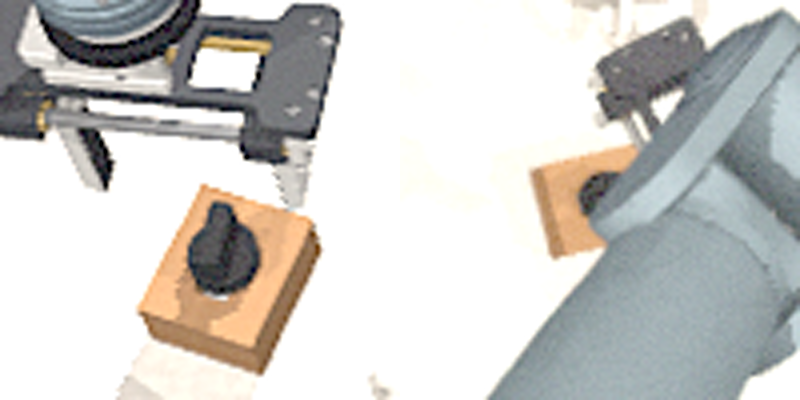

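The view shows the fingers straddling the bar, lined up with it. Going down to grip.

step_arm:
  deltas:
    - [[0,0,20,0,-1],[0,0,45,0,-1],[0,0,62,0,-1],[0,0,71,0,-1],[0,0,71,0,-1],[0,0,71,0,-1]]

```text
time_s: 3.65
eef_pos: [513.6, -348.5, 59.3]
orientation: [1.665, 2.662, -0.001]
wrist_force: [-0.0, -0.7, -0.2]
opening: 93.6
```

```bash
python3 -c "
from h import *
plan([513,-350,57],116);print(manip.state()['wrist_force'])"
```

```text
shift [-1.  -1.2  2.3] turn -0.0 yaw 115.97 q6 -70.6 p [ 513.6 -348.5   59.3]
[-0.02597807 -0.72102013 -0.18210608]
```

step_arm:
  deltas:
    - [[-1,-1,1.5,0,0.2],[-1,-1,1.5,0,0.6],[-1,-1,1.5,0,1],[-1,-1,1.5,0,1],[-1,-1,1.5,0,1],[-1,-1,1.5,0,1],[-1,-1,1.5,0,1],[-1,-1,1.5,0,1]]
  force: 40

```text
time_s: 4.65
eef_pos: [512.6, -349.4, 57.0]
orientation: [-1.666, -2.664, 0.0]
wrist_force: [0.2, -0.7, -0.3]
opening: 17.5
```

```bash
python3 -c "
from h import *
plan([513,-350,57],116);s=manip.state();print(s['wrist_force'],s['wrist_torque'],s['opening'])"
```

```text
shift [-0.7  0.1 -0. ] turn -0.0 yaw 115.96 q6 -70.7 p [ 512.6 -349.4   57. ]
[ 0.20924303 -0.68217145 -0.33905726] [-0.05301187  0.05299996 -0.05294891] 17.514066769851834
```

step_arm:
  deltas:
    - [[0,0,0,0,1],[0,0,0,0,1],[0,0,0,0,1],[0,0,0,0,1]]

```text
time_s: 5.15
eef_pos: [512.5, -349.4, 56.9]
orientation: [-1.666, -2.663, 0.0]
wrist_force: [-0.4, 0.2, 0.4]
opening: 13.6
```

```bash
python3 -c "
from h import *
plan([513,-350,57],116);s=manip.state();print(s['wrist_force'],s['wrist_torque'],s['opening'])"
```

```text
shift [-0.7  0.1 -0.1] turn -0.0 yaw 115.96 q6 -70.7 p [ 512.5 -349.4   56.9]
[-0.38198789  0.1687051   0.36668021] [-0.10893128  0.23186642 -0.01874153] 13.63832545341331
```

```bash
python3 -c "
from h import *
plan([600.3,45,137],99)"
```

```text
shift [316.2 251.5 -80.1] turn 17.0 yaw 115.96 q6 -70.7 p [ 512.5 -349.4   56.9]
```

step_arm:
  deltas:
    - [[0,0,-20,0,1],[0,0,-50,0,1],[0,0,-80,0,1],[45,36,-80,3,1],[90,72,-80,6,1],[135,108,-80,9,1],[180,144,-80,12,1],[225,179,-80,15,1],[270,215,-80,17,1],[316,251,-80,17,1],[316,251,-80,17,1],[316,251,-80,17,1]]

```text
time_s: 6.65
eef_pos: [600.1, 44.4, 137.7]
orientation: [2.04, 2.388, 0.0]
wrist_force: [0.1, 0.0, -2.5]
opening: 13.8
```

```bash
cat >> h.py <<'E'
def crop(i,x,y,w,h,k,g=160.):
    return cv2.resize(np.clip((i[y:y+h,x:x+w,::-1]/g)**.7*255,0,255).astype(np.uint8),None,fx=k,fy=k,interpolation=cv2.INTER_CUBIC)
E
python3 - <<'E'
from h import *
plan([600.3,45,137],99);print(manip.state()['opening'])
s=snap('scene');t=snap('top')
P=[600,45,108]
u,v=map(int,proj(s,P));a,b=map(int,proj(t,P));print(u,v,a,b)
cv2.imwrite('pics/over.png',np.hstack([crop(s['frame'],u-50,v-60,100,120,5),crop(t['frame'],a-37,b-60,60,120,5)]))
print('origins',u-50,v-60,a-37,b-60)
E
```

```text
shift [0.5 0.3 0.7] turn -0.0 yaw 98.99 q6 -15.5 p [600.1  44.4 137.7]
13.833100283374137
293 207 279 192
origins 243 147 242 132
```

View pics/over.png

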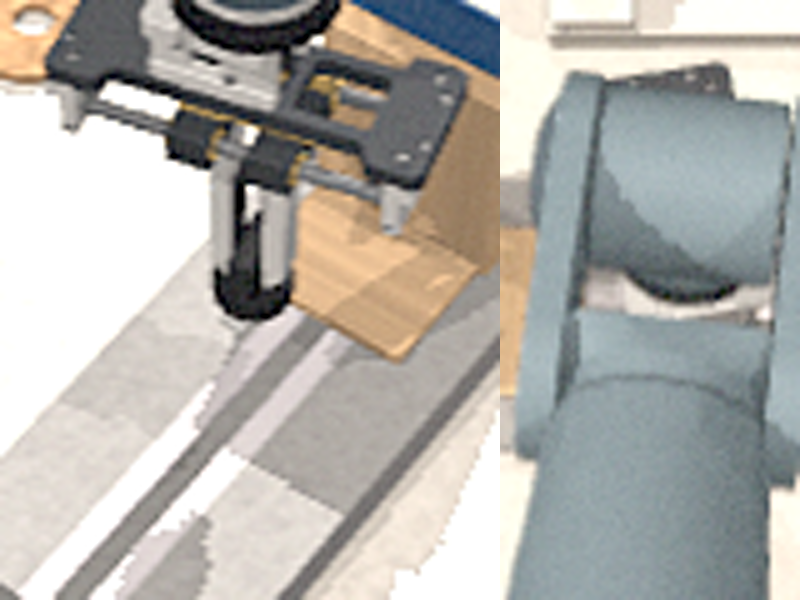

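The stop hangs upright in the grip, with its flange at crop position (250,300), and the head is mostly hidden beneath it. I'll lower it close to the slot for a relative check.

step_arm:
  deltas:
    - [[0,0,20,0,1],[0,0,45,0,1],[0,0,62,0,1],[0,0,70,0,1],[0,0,70,0,1],[0,0,70,0,1],[0,0,70,0,1]]

```text
time_s: 7.62
eef_pos: [600.7, 44.6, 67.9]
orientation: [2.04, 2.387, 0.002]
wrist_force: [-0.1, 0.0, -1.8]
opening: 14.0
```

```bash
python3 - <<'E'
from h import *
plan([600.3,45,67],99);p=pose()[0]
s=snap('scene','low_raw.png')
kz=p[2]-17
u,v=map(int,proj(s,[p[0],p[1],kz]))
x0,y0=u-25,v-22;k=16
im=crop(s['frame'],x0,y0,50,37,k,200.)
def mk(P,c):
    a,b=proj(s,P);cv2.circle(im,(int((a-x0+.5)*k),int((b-y0+.5)*k)),4,c,-1)
for A in np.arange(0,360,20):
    mk([p[0]+20*np.cos(np.radians(A)),p[1]+20*np.sin(np.radians(A)),kz],(0,0,255))
e=np.radians(-94.5);d=np.array([np.cos(e),np.sin(e)]);n=np.array([-d[1],d[0]])
for z in(kz-7.2,kz-14.2):
  for w in(-7,7):
    q=p[:2]+17*d+w*n; mk([*q,z],(0,255,0))
cv2.imwrite('pics/low.png',im)
E
```

```text
shift [ 0.5 -0.3  0.9] turn -0.0 yaw 98.97 q6 -15.5 p [600.7  44.6  67.9]
```

View pics/low.png

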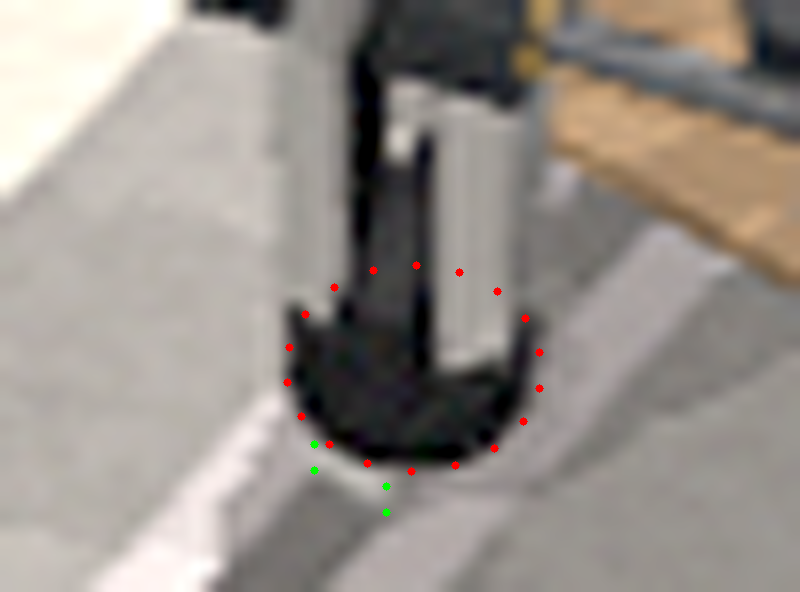

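The drawn flange outline matches the picture closely. The head end shows as a light strip from (320,455) to (395,490), close to the green marks. Next I'll refine the slot line with intensity profiles in the first images.

```bash
python3 - <<'E'
from h import *
S=optics.snapshot('scene');T=optics.snapshot('top')
xs=np.arange(565,635,.5)
for n,s in(('scene',S),('top',T)):
    g=cv2.cvtColor(cv2.imread(f'pics/{n}0.png'),cv2.COLOR_BGR2GRAY).astype(np.float32)
    for y in(90,75,60,45,30,-20,-40,-60,-80,-95):
        pr=0
        for dy in(-4,-2,0,2,4):
            q=np.array([proj(s,[x+dy*.079,y+dy,30]) for x in xs],np.float32)
            pr=pr+cv2.remap(g,q[:,:1],q[:,1:],cv2.INTER_LINEAR)[:,0]/5
        c=596.7+.079*y
        gr=np.gradient(cv2.GaussianBlur(pr.reshape(-1,1),(1,5),1)[:,0])
        pk=[(round(float(xs[i]-c),1),round(float(gr[i]),1)) for i in range(2,len(xs)-2) if abs(gr[i])==max(abs(gr[i-2:i+3])) and abs(gr[i])>1.2]
        print(n,y,pk)
E
```

```text
scene 90 [(-33.8, -4.6), (-23.8, 4.1), (-9.3, -6.4), (5.7, 7.6), (20.7, -4.5)]
scene 75 [(-31.1, -5.4), (-24.6, 3.8), (-10.1, -5.9), (5.9, 6.2), (20.4, -4.4)]
scene 60 [(-26.9, -4.0), (-22.9, 3.0), (-9.4, -6.0), (5.6, 6.6), (20.6, -4.5)]
scene 45 [(-9.8, -6.1), (6.2, 5.9), (20.2, -4.3)]
scene 30 [(-24.6, 6.3), (-18.6, -6.4), (-9.6, -6.1), (5.9, 6.7), (20.4, -4.8)]
scene -20 [(-24.1, 6.5), (-9.6, -15.1), (-4.6, 1.3), (1.4, -1.2), (5.9, 13.0), (19.9, -6.8)]
scene -40 [(-24.0, 6.2), (-10.0, -13.0), (5.5, 14.6), (20.0, -6.4)]
scene -60 [(-24.5, 6.1), (-10.0, -13.9), (-5.0, 1.5), (5.5, 12.9), (20.0, -6.8)]
scene -80 [(-23.9, 5.8), (-9.9, -12.9), (5.6, 13.4), (20.1, -5.5)]
scene -95 [(-23.2, 4.7), (-9.7, -13.1), (5.3, 12.8), (20.3, -5.6)]
top 90 [(-33.8, -2.8), (-24.8, 2.4), (-9.8, -4.0), (5.7, 3.2), (20.2, -3.2)]
top 75 [(-29.6, -3.0), (-23.6, 3.3), (-9.6, -2.3), (6.4, 5.3), (20.9, -3.0)]
top 60 [(-25.9, -1.3), (-10.4, -3.4), (7.1, 4.0), (22.1, -2.5)]
top 45 [(-9.3, -3.9), (5.7, 3.9), (20.7, -3.0)]
top 30 [(-23.6, 3.3), (-17.1, -2.6), (-9.1, -3.2), (6.4, 4.5), (21.4, -2.8)]
top -20 [(-25.1, 3.2), (-10.6, -6.4), (-4.6, 1.3), (7.4, 4.0), (19.9, -3.5)]
top -40 [(-24.0, 4.1), (-9.0, -6.6), (-3.0, 1.5), (6.0, 6.1), (21.0, -3.4)]
top -60 [(-24.0, 2.9), (-10.5, -6.1), (7.5, 4.3), (20.0, -3.3)]
top -80 [(-23.9, 4.1), (-8.9, -4.9), (6.1, 6.3), (21.1, -2.9)]
top -95 [(-22.7, 3.2), (-10.7, -5.7), (7.3, 5.6), (19.3, -3.0)]
```

step_arm:
  deltas:
    - [[0.3,-2.3,0,0,1],[0.3,-2.3,0,0,1],[0.3,-2.3,3,0,1],[0.3,-2.3,5,0,1],[0.3,-2.3,7,0,1],[0.3,-2.3,8,0,1],[0.3,-2.3,9,0,1],[0.3,-2.3,9,0,1],[0.3,-2.3,9,0,1]]

```text
time_s: 8.9
eef_pos: [597.7, 44.5, 58.0]
orientation: [-2.041, -2.388, 0.0]
wrist_force: [1.0, -0.9, -1.4]
opening: 13.8
```

```bash
cat > st.py <<'E'
from h import *
plan([598.4,44.6,47],99);s=manip.state();print(np.round(s['wrist_force'],1),np.round(s['wrist_torque'],2),round(s['opening'],1))
E
python3 st.py
```

```text
shift [-0.   0.7 11. ] turn -0.0 yaw 98.96 q6 -15.5 p [597.7  44.5  58. ]
[ 1.  -0.9 -1.4] [-0.12  0.06 -0.03] 13.8
```

step_arm:
  deltas:
    - [[0,0.5,0,0,1],[0,0.5,1,0,1],[0,0.5,2,0,1],[0,0.5,3,0,1],[0,0.5,3,0,1],[0,0.5,3,0,1]]

```text
time_s: 9.65
eef_pos: [598.1, 44.6, 55.0]
orientation: [-2.041, -2.388, 0.0]
wrist_force: [0.5, 0.3, -1.7]
opening: 13.8
```

```bash
python3 st.py
```

```text
shift [-0.   0.3  8. ] turn -0.0 yaw 98.96 q6 -15.5 p [598.1  44.6  55. ]
[ 0.5  0.3 -1.7] [-0.11  0.    0.01] 13.8
```

step_arm:
  deltas:
    - [[0,0,1,0,1],[0,0,2,0,1],[0,0,3,0,1],[0,0,4,0,1],[0,0,5,0,1],[0,0,6,0,1],[0,0,6,0,1],[0,0,6,0,1]]

```text
time_s: 10.65
eef_pos: [598.2, 44.6, 49.0]
orientation: [2.041, 2.388, 0.0]
wrist_force: [0.5, -0.4, -1.9]
opening: 13.5
```

```bash
python3 st.py
```

```text
shift [-0.   0.2  2. ] turn -0.0 yaw 98.96 q6 -15.5 p [598.2  44.6  49. ]
[ 0.5 -0.4 -1.9] [-0.07  0.02  0.01] 13.5
```

step_arm:
  deltas:
    - [[0,0,0.5,0,1],[0,0,1,0,1],[0,0,1.5,0,1],[0,0,1.5,0,1],[0,0,1.5,0,1]]

```text
time_s: 11.28
eef_pos: [598.1, 44.6, 47.4]
orientation: [-2.041, -2.388, 0.0]
wrist_force: [0.8, -0.6, -1.9]
opening: 13.9
```

```bash
python3 st.py
```

```text
shift [-0.   0.3  0.4] turn -0.0 yaw 98.96 q6 -15.5 p [598.1  44.6  47.4]
[ 0.8 -0.6 -1.9] [-0.12  0.06 -0.02] 13.9
```

step_arm:
  deltas:
    - [[0,0,0.3,0,1],[0,0,0.6,0,1],[0,0,0.6,0,1],[0,0,0.6,0,1]]

```text
time_s: 11.78
eef_pos: [598.2, 44.6, 47.0]
orientation: [2.041, 2.388, 0.0]
wrist_force: [-0.7, 1.1, -0.1]
opening: 13.6
```

```bash
python3 st.py
```

```text
shift [-0.   0.2 -0. ] turn -0.0 yaw 98.96 q6 -15.5 p [598.2  44.6  47. ]
[-0.7  1.1 -0.1] [-0.08  0.19  0.03] 13.6
```

step_arm:
  deltas:
    - [[0,0,0.3,0,1],[0,0,0.6,0,1],[0,0,0.6,0,1],[0,0,0.6,0,1]]

```text
time_s: 12.28
eef_pos: [598.2, 44.6, 46.6]
orientation: [2.041, 2.388, -0.0]
wrist_force: [-3.1, -0.7, 3.7]
opening: 13.7
```

```bash
python3 st.py
```

```text
shift [-0.   0.2 -0.4] turn -0.0 yaw 98.97 q6 -15.5 p [598.2  44.6  46.6]
[-3.1 -0.7  3.7] [-0.01  0.58 -0.01] 13.7
```

Ring contact comes at TCP z of about 47.1, so the head is in the slot. I'll lift 0.8 mm and slide towards the foot.

step_arm:
  deltas:
    - [[0,0,-0.8,0,1],[4,1,-0.8,0,1],[8,2,-0.8,0,1],[12,3,-0.8,0,1],[16,4,-0.8,0,1],[20,5,-0.8,0,1],[24,6,-0.8,0,1],[28,7,-0.8,0,1],[31,7.5,-0.8,0,1],[32,7.8,-0.8,0,1],[32,7.8,-0.8,0,1],[32,7.8,-0.8,0,1]]

```text
time_s: 13.78
eef_pos: [600.8, 77.6, 47.0]
orientation: [-2.041, -2.388, -0.0]
wrist_force: [0.5, 0.3, -1.2]
opening: 13.5
```

```bash
python3 st.py
```

```text
shift [-32.2  -7.5   0. ] turn -0.0 yaw 98.96 q6 -12.3 p [600.8  77.6  47. ]
[ 0.5  0.3 -1.2] [ 0.06  0.08 -0.04] 13.5
```

step_arm:
  deltas:
    - [[1,0.25,0,0,1],[2,0.5,0,0,1],[3,0.7,0,0,1],[4,1,0,0,1],[4,1,0,0,1],[4,1,0,0,1]]

```text
time_s: 14.52
eef_pos: [601.2, 81.7, 47.0]
orientation: [-2.041, -2.388, -0.0]
wrist_force: [-0.0, 0.7, -0.7]
opening: 14.0
```

```bash
python3 st.py
```

```text
shift [-36.2  -8.6   0. ] turn -0.0 yaw 98.96 q6 -11.9 p [601.2  81.7  47. ]
[-0.   0.7 -0.7] [0.04 0.03 0.01] 14.0
```

step_arm:
  deltas:
    - [[0.5,0.1,0,0,1],[1,0.25,0,0,1],[1,0.25,0,0,1],[1,0.25,0,0,1]]

```text
time_s: 15.02
eef_pos: [601.3, 82.6, 47.0]
orientation: [-2.041, -2.388, 0.0]
wrist_force: [0.9, 0.4, -1.7]
opening: 13.4
```

step_arm:
  deltas:
    - [[0.5,0.1,0,0,1],[1,0.25,0,0,1],[1,0.25,0,0,1],[1,0.25,0,0,1]]

```text
time_s: 15.52
eef_pos: [601.4, 83.7, 47.1]
orientation: [-2.041, -2.388, -0.0]
wrist_force: [-0.0, -0.4, -1.2]
opening: 13.6
```

step_arm:
  deltas:
    - [[0.4,0.1,0,0,1],[0.7,0.2,0,0,1],[0.7,0.2,0,0,1]]

```text
time_s: 15.9
eef_pos: [601.5, 84.3, 47.1]
orientation: [-2.041, -2.388, -0.0]
wrist_force: [-0.2, -0.8, -1.1]
opening: 13.8
```

step_arm:
  deltas:
    - [[0.4,0.1,0,0,1],[0.7,0.2,0,0,1],[0.7,0.2,0,0,1]]

```text
time_s: 16.27
eef_pos: [601.6, 85.1, 47.1]
orientation: [-2.041, -2.388, -0.0]
wrist_force: [0.9, 0.5, -2.1]
opening: 13.6
```

step_arm:
  deltas:
    - [[0.4,0.1,0,0,1],[0.7,0.2,0,0,1],[0.7,0.2,0,0,1]]

```text
time_s: 16.65
eef_pos: [601.7, 85.8, 47.1]
orientation: [-2.041, -2.388, -0.0]
wrist_force: [0.7, -0.3, -1.3]
opening: 13.7
```

step_arm:
  deltas:
    - [[0.4,0.1,0,0,1],[0.7,0.2,0,0,1],[0.7,0.2,0,0,1]]

```text
time_s: 17.02
eef_pos: [601.7, 86.0, 47.1]
orientation: [2.041, 2.388, -0.001]
wrist_force: [-0.9, -4.1, -0.7]
opening: 13.4
```

Contact with the foot: Fy is -4 N at y=86.0. I'll back off about 1.4 mm so the gripper body's corner clears the upright, then turn clockwise.

step_arm:
  deltas:
    - [[-2,-0.5,0,0,1],[-2,-0.5,0,0,1],[-2,-0.5,0,8,1],[-2,-0.5,0,16,1],[-2,-0.5,0,24,1],[-2,-0.5,0,32,1],[-2,-0.5,0,40,1],[-2,-0.5,0,48,1],[-2,-0.5,0,56,1],[-2,-0.5,0,60,1],[-2,-0.5,0,60,1]]

```text
time_s: 18.4
eef_pos: [601.6, 84.7, 47.0]
orientation: [-2.961, -1.049, -0.0]
wrist_force: [-0.2, 0.1, -1.1]
opening: 13.9
```

```bash
python3 st.py
```

```text
shift [-27.7  29.2   0. ] turn -60.0 yaw 39.01 q6 48.3 p [601.6  84.7  47. ]
[-0.2  0.1 -1.1] [-0.06  0.13 -0.02] 13.9
```

step_arm:
  deltas:
    - [[0,0,0,7,1],[0,0,0,14,1],[0,0,0,21,1],[0,0,0,28,1],[0,0,0,28,1]]

```text
time_s: 19.02
eef_pos: [601.6, 84.6, 47.1]
orientation: [-3.127, -0.304, -0.0]
wrist_force: [1.3, -0.8, -2.4]
opening: 13.9
```

```bash
python3 st.py
```

```text
shift [-10.8  38.6   0. ] turn -87.9 yaw 11.1 q6 76.2 p [601.6  84.6  47.1]
[ 1.3 -0.8 -2.4] [-0.02  0.16  0.01] 13.9
```

step_arm:
  deltas:
    - [[0,0,0,6,1],[0,0,0,12,1],[0,0,0,12,1]]

```text
time_s: 19.4
eef_pos: [601.4, 84.7, 46.9]
orientation: [-3.141, 0.023, 0.001]
wrist_force: [-0.4, 0.8, -1.8]
opening: 13.7
```

```bash
python3 st.py
```

```text
shift [-2.4 40.1 -0.1] turn -99.8 yaw -0.84 q6 88.1 p [601.4  84.7  46.9]
[-0.4  0.8 -1.8] [0.11 0.16 0.03] 13.7
```

step_arm:
  deltas:
    - [[0,0,0,6,1],[0,0,0,12,1],[0,0,0,12,1]]

```text
time_s: 19.77
eef_pos: [601.4, 84.6, 46.8]
orientation: [-3.122, 0.351, 0.001]
wrist_force: [-0.2, 1.5, -3.0]
opening: 13.6
```

```bash
python3 st.py
```

```text
shift [ 6.  39.6 -0.2] turn -111.8 yaw -12.83 q6 100.1 p [601.4  84.6  46.8]
[-0.2  1.5 -3. ] [0.15 0.07 0.04] 13.6
```

step_arm:
  deltas:
    - [[0,0,0,6,1],[0,0,0,12,1],[0,0,0,12,1]]

```text
time_s: 20.15
eef_pos: [601.4, 84.5, 46.7]
orientation: [-3.068, 0.675, 0.001]
wrist_force: [0.0, 0.7, -4.5]
opening: 13.8
```

```bash
python3 st.py
```

```text
shift [14.1 37.5 -0.3] turn -123.8 yaw -24.81 q6 112.1 p [601.4  84.5  46.7]
[ 0.   0.7 -4.5] [ 0.12 -0.01  0.03] 13.8
```

step_arm:
  deltas:
    - [[0,0,0.3,6,1],[0,0,0.6,12,1],[0,0,0.6,12,1],[0,0,0.6,12,1]]

```text
time_s: 20.65
eef_pos: [601.4, 84.5, 46.5]
orientation: [2.98, -0.993, -0.001]
wrist_force: [-0.4, 1.1, -1.9]
opening: 13.6
```

```bash
python3 st.py
```

```text
shift [21.5 33.7 -0.5] turn -135.9 yaw -36.87 q6 124.2 p [601.4  84.5  46.5]
[-0.4  1.1 -1.9] [ 0.18  0.32 -0.04] 13.6
```

step_arm:
  deltas:
    - [[0,0,0.3,6,1],[0,0,0.6,12,1],[0,0,0.6,12,1],[0,0,0.6,12,1]]

```text
time_s: 21.15
eef_pos: [601.4, 84.4, 46.1]
orientation: [2.86, -1.3, -0.001]
wrist_force: [-3.2, 0.4, 1.4]
opening: 13.7
```

```bash
python3 st.py
```

```text
shift [28.  28.5 -0.9] turn -147.9 yaw -48.91 q6 136.2 p [601.4  84.4  46.1]
[-3.2  0.4  1.4] [0.22 0.79 0.02] 13.7
```

step_arm:
  deltas:
    - [[-0.4,-0.4,0,0,1],[-0.85,-0.85,0,0,1],[-0.85,-0.85,0,0,1],[-0.85,-0.85,0.1,6,1],[-0.85,-0.85,0.3,11,1],[-0.85,-0.85,0.3,11,1],[-0.85,-0.85,0.3,11,1]]

```text
time_s: 22.02
eef_pos: [601.5, 84.7, 45.9]
orientation: [2.719, -1.569, 0.0]
wrist_force: [-4.5, -2.8, 4.6]
opening: 13.8
```

```bash
python3 st.py
```

```text
shift [33.1 22.7 -1. ] turn -159.0 yaw -59.97 q6 147.4 p [601.5  84.7  45.9]
[-4.5 -2.8  4.6] [-0.63  1.12  0.06] 13.8
```

Hand load and sag suggest the slack was still being taken up. Joint 6 is near its range end, so I'll release, lift, swing back 180° and regrip.

step_arm:
  deltas:
    - [[-0.4,0,-0.6,0,1],[-0.4,0,-0.6,0,-0.6],[-0.4,0,-0.6,0,-0.6],[-0.4,0,-0.6,0,-0.6],[0,0,-8,0,-0.6],[0,0,-30,0,-0.6],[0,0,-30,-10,-0.6],[0,0,-30,-20,-0.6],[0,0,-30,-30,-0.6],[0,0,-30,-40,-0.6],[0,0,-30,-50,-0.6],[0,0,-30,-60,-0.6]]

```text
time_s: 23.52
eef_pos: [602.0, 85.7, 76.2]
orientation: [-3.142, -0.008, -0.002]
wrist_force: [0.1, 1.2, -0.0]
opening: 75.0
```

step_arm:
  deltas:
    - [[0,0,0,-10,-0.6],[0,0,0,-20,-0.6],[0,0,0,-30,-0.6],[0,0,0,-40,-0.6],[0,0,0,-50,-0.6],[0,0,0,-60,-0.6],[0,0,0,-70,-0.6],[0,0,0,-80,-0.6],[0,0,0,-90,-0.6],[0,0,0,-100,-0.6],[0,0,0,-110,-0.6],[0,0,0,-120,-0.6]]

```text
time_s: 25.02
eef_pos: [602.1, 85.7, 76.2]
orientation: [1.563, 2.724, 0.001]
wrist_force: [-0.7, -0.9, 0.2]
opening: 74.9
```

```bash
python3 - <<'E'
from h import *
import st
p=pose()[0]
s=snap('scene','rg_raw.png')
u,v=map(int,proj(s,[601.5,85,40]));x0,y0=u-25,v-20;k=16
im=crop(s['frame'],x0,y0,50,37,k,200.)
def mk(P,c):
    a,b=proj(s,P);cv2.circle(im,(int((a-x0+.5)*k),int((b-y0+.5)*k)),3,c,-1)
for A in np.arange(0,360,20):
    mk([601.6+20*np.cos(np.radians(A)),84.7+20*np.sin(np.radians(A)),29],(0,0,255))
for A,B in((19,7),(19,-7),(-19,-7),(-19,7)):
    d=np.array([.5,-.866]);n=np.array([.866,.5]);q=np.array([601.6,84.7])+A*d+B*n;mk([*q,68],(0,255,0))
cv2.imwrite('pics/rg.png',im)
E
```

```text
shift [-33.6 -23.9  29.2] turn 21.3 yaw 120.3 q6 -32.9 p [602.1  85.7  76.2]
[-0.7 -0.9  0.2] [0.03 0.05 0.04] 74.9
```

View pics/rg.png

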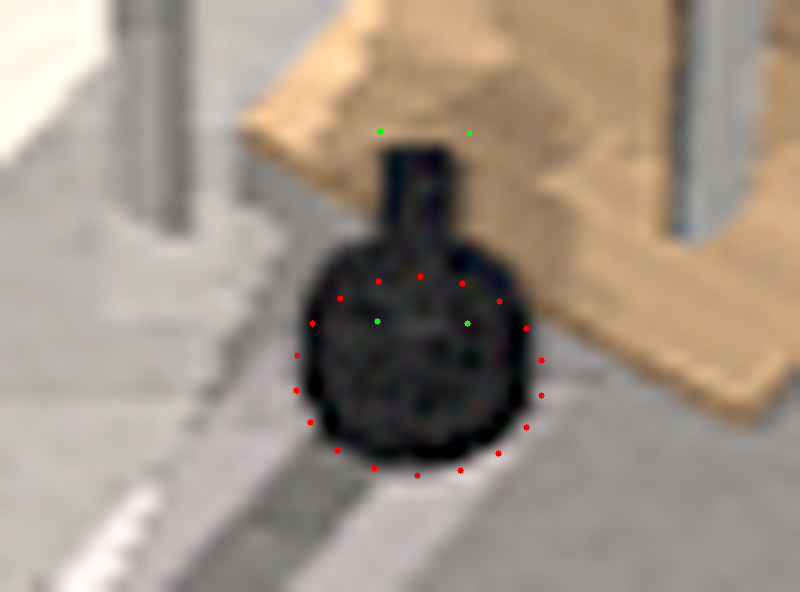

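The knob stands upright close to the foot, and the bar and flange are within about 1 mm of the drawn outlines. Regripping.

step_arm:
  deltas:
    - [[0,-0.5,15,0,-0.6],[0,-0.5,26,0,-0.6],[0,-0.5,30,0,-0.6],[0,-0.5,30,0,-0.2],[0,-0.5,30,0,0.3],[0,-0.5,30,0,1],[0,-0.5,30,0,1],[0,-0.5,30,0,1],[0,-0.5,30,0,1],[0,-0.5,30,0,1],[0,-0.5,30,0,1]]
  force: 40

```text
time_s: 26.45
eef_pos: [601.1, 85.3, 45.6]
orientation: [-1.571, -2.72, 0.001]
wrist_force: [-1.2, -0.7, 1.5]
opening: 13.5
```

step_arm:
  deltas:
    - [[0,0,0,0,1],[0,0,0,0,1],[0,0,0,0,1]]

```text
time_s: 26.82
eef_pos: [601.1, 85.3, 45.6]
orientation: [-1.571, -2.72, 0.001]
wrist_force: [-1.9, -1.4, 1.9]
opening: 13.7
```

```bash
python3 st.py
```

```text
shift [-33.9 -22.7  -1.4] turn 21.0 yaw 119.97 q6 -32.6 p [601.1  85.3  45.6]
[-1.9 -1.4  1.9] [-0.27  0.46  0.05] 13.7
```

step_arm:
  deltas:
    - [[0,0,0,6,1],[0,0,0,10,1],[0,0,0,10,1],[0,0,0,10,1]]

```text
time_s: 27.32
eef_pos: [601.2, 85.4, 45.4]
orientation: [-1.802, -2.574, 0.0]
wrist_force: [-1.3, -1.0, 1.1]
opening: 13.7
```

```bash
python3 st.py
```

```text
shift [-37.4 -16.5  -1.6] turn 11.0 yaw 110.02 q6 -22.6 p [601.2  85.4  45.4]
[-1.3 -1.   1.1] [-0.19  0.31  0.04] 13.7
```

step_arm:
  deltas:
    - [[0,0,0,6,1],[0,0,0,10,1],[0,0,0,10,1],[0,0,0,10,1]]

```text
time_s: 27.82
eef_pos: [601.2, 85.4, 45.4]
orientation: [2.019, 2.407, 0.0]
wrist_force: [-1.3, 0.3, -1.5]
opening: 13.8
```

```bash
python3 st.py
```

```text
shift [-39.7  -9.9  -1.6] turn 1.0 yaw 100.02 q6 -12.6 p [601.2  85.4  45.4]
[-1.3  0.3 -1.5] [-0.14  0.11  0.05] 13.8
```

step_arm:
  deltas:
    - [[0,0,0,6,1],[0,0,0,10,1],[0,0,0,10,1],[0,0,0,10,1]]

```text
time_s: 28.32
eef_pos: [601.3, 85.4, 45.1]
orientation: [2.221, 2.222, 0.001]
wrist_force: [1.6, 0.4, -5.5]
opening: 14.0
```

```bash
python3 st.py
```

```text
shift [-40.8  -2.9  -1.9] turn -9.0 yaw 90.03 q6 -2.6 p [601.3  85.4  45.1]
[ 1.6  0.4 -5.5] [-0.12 -0.39  0.04] 14.0
```

step_arm:
  deltas:
    - [[0,0,0,6,1],[0,0,0,10,1],[0,0,0,10,1],[0,0,0,10,1]]

```text
time_s: 28.82
eef_pos: [601.3, 85.3, 44.8]
orientation: [2.406, 2.02, 0.001]
wrist_force: [4.9, -0.3, -11.4]
opening: 13.8
```

```bash
python3 st.py
```

```text
shift [-40.6   4.2  -2.2] turn -19.0 yaw 80.04 q6 7.4 p [601.3  85.3  44.8]
[  4.9  -0.3 -11.4] [-0.12 -1.05  0.16] 13.8
```

Clamping has clearly begun: Fz falls steadily and the torque is rising. I'll follow down while turning the last part.

step_arm:
  deltas:
    - [[0,0,0.5,0,1],[0,0,0.8,5,1],[0,0,1.1,10,1],[0,0,1.1,10,1],[0,0,1.1,10,1]]

```text
time_s: 29.45
eef_pos: [601.4, 85.3, 44.5]
orientation: [2.573, 1.803, 0.001]
wrist_force: [4.8, -1.4, -8.5]
opening: 14.0
```

```bash
python3 st.py
```

```text
shift [-39.3  11.1  -2.5] turn -29.0 yaw 70.04 q6 17.3 p [601.4  85.3  44.5]
[ 4.8 -1.4 -8.5] [-0.2 -0.9  0.2] 14.0
```

step_arm:
  deltas:
    - [[0,0,0.4,0,1],[0,0,0.8,6,1],[0,0,1.1,12,1],[0,0,1.1,12,1],[0,0,1.1,12,1]]

```text
time_s: 30.08
eef_pos: [601.6, 85.3, 43.9]
orientation: [2.747, 1.524, 0.001]
wrist_force: [3.3, -0.9, -2.9]
opening: 13.7
```

```bash
python3 st.py
```

```text
shift [-36.2  18.8  -3.1] turn -40.9 yaw 58.05 q6 29.3 p [601.6  85.3  43.9]
[ 3.3 -0.9 -2.9] [-0.25 -0.44  0.21] 13.7
```

Squeeze is about 1.8-2.1 mm by both descent and thread angle. Releasing and retreating.

step_arm:
  deltas:
    - [[0,0,0,0,0.3],[0,0,0,0,-0.6],[0,0,0,0,-0.6],[0,0,0,0,-0.6],[0,0,-10,0,-0.6],[0,0,-40,0,-0.6],[0,0,-90,0,-0.6],[0,0,-140,0,-0.6],[-30,0,-190,0,-0.6],[-80,0,-200,0,-0.6],[-130,0,-200,0,-0.6],[-130,0,-200,0,-0.6]]

```text
time_s: 31.58
eef_pos: [531.4, -26.7, 244.5]
orientation: [2.75, 1.517, 0.002]
wrist_force: [0.0, -0.5, -0.9]
opening: 75.2
```

```bash
python3 - <<'E'
from h import *
import st
ims=[]
for n in('scene','top'):
    s=snap(n,n+'_end.png')
    u,v=map(int,proj(s,[602,85,40]));x0,y0=u-20,v-22;k=10 if n=='scene' else 10
    im=crop(s['frame'],x0,y0,40,44,k,200.)
    def mk(P,c):
        a,b=proj(s,P);cv2.circle(im,(int((a-x0+.5)*k),int((b-y0+.5)*k)),2,c,-1)
    for A in np.arange(0,360,20):
        mk([601.7+20*np.cos(np.radians(A)),85.3+20*np.sin(np.radians(A)),42],(0,0,255))
    ims.append(im)
    a=cv2.imread(f'pics/{n}0.png').astype(int);b=s['frame'][:,:,::-1].astype(int)
cv2.imwrite('pics/end.png',np.hstack(ims))
E
```

```text
shift [ 96.   18.3 197.5] turn -41.2 yaw 57.75 q6 17.2 p [531.4 -26.7 244.5]
[ 0.  -0.5 -0.9] [-0.06  0.12 -0.01] 75.2
```

View pics/end.png

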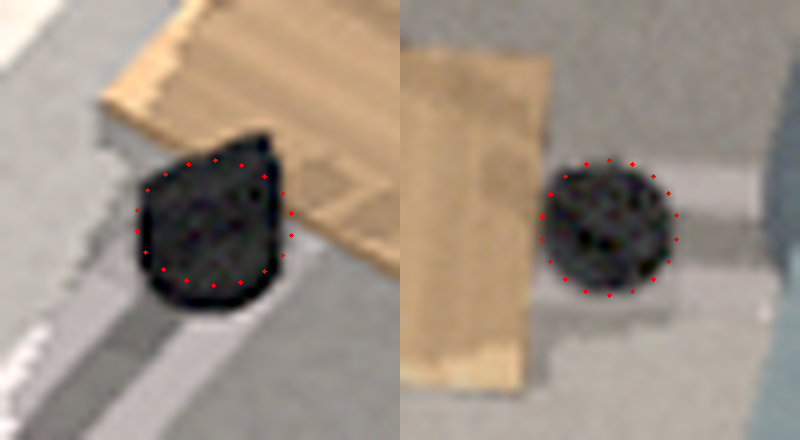

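In the top view the flange's left edge (about x=541) meets the foot edge (about x=538), so the gap is under 1 mm. The knob is upright and clear of the gripper. Handing in.

```bash
python3 -c "
from rig import ticket,manip
print(ticket.finish_job(), manip.state()['time_s'])"
```

```text
the job is handed in; nothing more can be done
the job is handed in; nothing more can be done
```

I moved the stop from its block into the slot, slid it against the bookend's foot, turned and clamped it, let go, and handed the job in at about 32 s. No verdict was reported.

- **Foot contact:** The flange touched the foot at about 4 N, under the 8 N at which the bookend slides. I then backed off about 1.4 mm, so the gripper's body would clear the upright, and moved about 1 mm forward again before the final clamp. The last top view shows under 1 mm of gap, and the flange outline fits where the gripper left it in that view. The scene view was not a clean check.
- **Clamping:** I turned the knob about 221° clockwise in two grips, with one regrip because the last joint was near its range end. By the end the turning torque had risen to about 0.21 N m and the knob was pulling down.
- **Squeeze:** It is estimated, not measured directly. The gripper's descent gives about 1.75 mm and the thread angle about 2.1 mm, or roughly 21–25 N. The two differ a little, partly because the gripper's height on the bar changed at the regrip.
- **Not confirmed:** My first reading of when clamping began was too early; it was still slack being taken up, and I corrected for it. The head's square position is inferred from where it stopped and the clamping load, as it is hidden under the flange. I did not measure the other objects again; every move was planned clear of them.

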